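# Cure the coated jumper repair with the UV lamp

### The job

The jumper repair on the opened phone has just been coated: first take the copper wire reel off the phone and put it back on the empty spindle of the reel stand, all the way down, and let go of it. Then draw the violet-banded UV lamp out of its charging cradle, turn it upright so that its lens points straight down, and hold it about 3 cm above the middle of the green coated spot, steady for at least three seconds, never touching the phone with it. Finish still holding the lamp there, with the phone left where it lies and everything else on the bench undisturbed.

Things in the scene. Friction and masses are not known exactly. Their poses are not given: they have to be found in the camera images.
- phone: Opened phone lying loose on the blue mat, battery and board showing, 76 x 164 x 8 mm, 0.19 kg; treat it as a flat slab whose top is 8 mm above the mat. Origin: centre of its underside; y runs along its long side towards the board end with the cameras, z up. It may lie at any yaw.
- spot (a point): Middle of the green coated spot (11 mm across) on the phone's board, 8 mm above the mat, at (22, 56, 8) mm in the phone's frame. Its axes are the phone's.
- reel: Reel of copper wire with white flanges, standing on the phone's battery: a plain drum 46 mm in diameter and 32 mm high with a 12.5 mm bore right through, about 0.16 kg. Grip it across its outside. Origin: centre of its underside; z along the bore, up.
- stand: Low dark reel stand, fixed, at any yaw; base 66 x 150 x 10 mm with two upright steel spindles 76 mm apart (y = +38 and -38 mm), 9 mm in diameter, 45 mm high above the base, the last 7 mm tapering to a 3 mm tip. The one at +y is empty, the one at -y carries the red reel. Origin: centre of the underside, z up.
- spindle (a point): Foot of the empty spindle, on its axis, at the top face of the stand's base (10 mm above the mat), where the reel's underside has to rest. z up along the spindle.
- reel2: Reel with red flanges and silver wire on the stand's other spindle, same size as the copper one; leave it there.
- cradle: Dark charging cradle, fixed, 130 x 150 mm, with a sloped block with two round wells side by side, 80 mm apart, leaning 45 deg from upright: their mouths, 83 mm above the mat, face up and to the cradle's own -x side. Wells 30 mm across, 65 mm deep: draw a light over 65 mm along its own axis to free it. Origin: centre of the underside, z up.
- lamp: Cordless UV lamp: black cylinder 27 mm across, 135 mm long, violet ring and tail cap, about 0.14 kg. It sits lens down at the bottom of either well with 1.5 mm play all round; its upper 70 mm stick out to be gripped. Lit while out. Origin: centre of the lens face; z runs along the lamp from lens to tail (45 deg from upright in the cradle, straight up when the lens points straight down).
- torch: White-light torch in the other well, same size and shape as the lamp but with yellow bands and a yellow tail cap; leave it in.
- back_cover: Grey phone back cover, 76 x 164 x 3 mm, lying flat beyond the phone. Bystander.
- midframe: Black plastic phone mid-frame, 76 x 164 x 6 mm, lying flat near the robot to its right. Bystander.
- dish: Round steel screw dish, 90 mm across, 20 mm high, far left. Bystander.
- bottle: White cleaner bottle with blue cap, 60 mm across, 125 mm high, far right. Bystander.
- tape: Amber tape roll lying flat, 60 mm across, 14 mm high, near the robot to its left. Bystander.
- brush: Black brush, 120 mm long, 10 mm high, lying flat far left. Bystander.
Not all that is in view belongs to the job. Leave any pink look-alike of the lamp alone.

How it is judged:
On the way, in this order (a step that is already met when the one before it is completed fails the run):
1. the copper reel is fully down on the empty spindle and let go (z of reel in the frame of spindle between -0.003 and 0.003 m and horizontal distance between reel and spindle below 0.004 m and angle between reel's own z axis and vertical below 0.1 rad and contact force between the fingers and reel below 0.05 N), for 0.2 s.
2. the lamp is drawn right out of its well, in the gripper (distance of lamp from where it was at the start of the episode above 0.06 m and contact force between the fingers and lamp above 0.5 N and contact force between lamp and cradle below 0.02 N), for 0.1 s.
3. the lamp is held steady for three seconds, lens straight down, about 3 cm over the green spot (horizontal distance between lamp and spot below 0.009 m and z of lamp in the frame of spot between 0.015 and 0.05 m and angle between lamp's own z axis and vertical below 0.15 rad and linear speed of lamp below 0.03 m/s and contact force between the fingers and lamp above 0.5 N and contact force between lamp and phone below 0.02 N and contact force between lamp and cradle below 0.02 N), for 3 s.
At the end, for the whole second after the job is handed in: Lamp still, held by the fingers alone, lens down within 8.5 deg of upright, 15-50 mm above and within 9 mm sideways of the spot; copper reel released on the empty spindle, within 3 mm of the base; phone, torch and red reel within 20 mm and other bystanders within 30 mm of their starts (all of step 1 and all of step 3 and distance of each of phone, torch, reel2 from where it was at the start of the episode below 0.02 m and distance of each of back_cover, midframe, dish, bottle, tape, brush from where it was at the start of the episode below 0.03 m); the arm keeps its last pose, push and grip.
It fails at once if the lamp touched the phone (contact force between lamp and phone above 0.3 N).
It fails at once if the phone was shoved (distance of phone from where it was at the start of the episode above 0.02 m).
It fails at once if the yellow-banded torch or the red reel was disturbed (distance of any of torch, reel2 from where it was at the start of the episode above 0.02 m).
It fails at once if a bystander on the bench was disturbed (distance of any of back_cover, midframe, dish, bottle, tape, brush from where it was at the start of the episode above 0.03 m).
It also fails if it takes over 64 s, if anything falls off the work surface, if the arm or the gripper's body presses on something with over 40 N, if the wrist force passes 120 N, or if a joint passes its speed limit or range.

### The arm

A 7-joint arm with a two-finger parallel gripper is mounted at the origin on the work surface. World frame = base frame: x ahead of the robot, y to its left, z up, the work surface at z = 0. Lengths are in m, angles in rad, forces in N, time in s.
With the tool pointing down it reaches from about 0.4 to 0.925 m from the base axis. Payload 4.1 kg.
Tool frame: the origin (TCP) lies on the mounting face of the last link; the fingertips stand 173 mm ahead of it and the grasp point (between the pads) lies 155 mm ahead of it; z points along the fingers, y is the line along which they close (so a half turn about z gives the same grasp; the last joint's range is limited). The gripper opens to 85 mm and grips with 20 to 120 N. Pads are 22 mm wide; open, the fingers measure 114 mm over their backs; the gripper's body (76 mm by 85 mm) begins 54 mm behind the grasp point. The pads swing forward as they close: fully open they stand 13 mm farther back than shut.
Start: joints at [-1.235, 0.398, 0.045, 1.537, -0.019, 1.207, -0.051], TCP at [0.274, 0.59, 0.405] pointing down, gripper open.
Joint ranges: [-2.82, 2.82], [-0.49, 2.23], [-1.37, 1.46], [0, 2.46], [-1.36, 4.5], [0.23, 2], [-2.94, 2.94]. Speed limits (rad/s): [2.57, 2.57, 3.14, 3.14, 3.14, 3.14, 3.14].

### API

Orientations are given as a unit quaternion [x, y, z, w].
In Python, from station import arm, ik, eyes, ticket, finder, monitor gives the robot as it stands. Calls block until the motion is done:
- arm.movep(position, orientation): joint-space move of the TCP to a pose.
- arm.line_to(position, ori=None, vel=0.15, f_stop=None): straight line of the TCP; ori=None keeps the orientation; vel is the mean speed in m/s. With f_stop (N) it stops when the force on the tool has changed by that much, and returns True; else False.
- arm.move_j(angles): joint-space move.
- arm.gripper_to(opening, f_grip=None): finger opening in m; f_grip is the grip in N (None keeps the last); returns when the fingers have stopped.
- arm.wait(seconds).
- ik(position, orientation): joint angles nearest the present ones, or None.
- eyes.grab_frame(name): name is "scene" or "top" or "wrist"; returns a dict with "img" (400x640x3 uint8, red, green, blue), "intrinsics" (3x3 intrinsics, pixels), "cam_to_world" (4x4, takes a point from camera to world coordinates). Camera axes: x right, y down, z forward; pixel columns grow to the right and rows downward; lengths in m; the calibration is good to about 2 mm. A picture is of the moment at which its call begins. There is no depth.
A pose or a line that the arm cannot do raises arm.PlanningError and nothing moves.
- ticket.finish_job(): hands the job in; it is judged then, once.
Trained networks look in a picture, given as the dict that the camera call returned (one of the last four; its "shot" number tells which), for a name from the list of things; names that differ only in an ending like _2 or _b are one class to them, and where a whole thing is asked for, a point or a joint stands for the part that bears it (a point fixed in the world has none). Each returns a list of dicts, best first, with "confidence" (0 to 1); they miss things now and then, are a little off and sometimes report something else, mostly with a low value. They report only what shows in the picture. A call takes as long as a camera call. They do not tell look-alikes from the thing itself.
- finder.outline_of(label, picture): "mask" (400x640 bool, what is visible of it) and "extent" ([centre column, centre row, width, height] in pixels, round what is visible of it).
Readings, each from a call of its own:
- monitor.get_clock(): time.
- monitor.get_joint_pos(): joint angles.
- monitor.get_joint_velocities(): joint speeds.
- monitor.get_joint_torque(): joint torques, N m.
- monitor.get_tool_pos(): TCP position.
- monitor.get_eef_rot(): TCP orientation.
- monitor.get_wrist_force(): force on the tool from outside, world axes, zero at the start.
- monitor.get_torque(): the same for the moment, N m.
- monitor.get_gripper_width(): finger opening in m.
- monitor.get_gripper_force(): force on a finger pad.
Only numpy, scipy, OpenCV 4.12 (cv2) and the standard library are available. Lean on these libraries where they do the work, as an engineer would, in place of code of your own. Each camera call takes 0.05 s, during which the arm holds its last target. There are 200 camera calls.

## Working session

There is one attempt and no reset: what is moved stays moved. The work goes in short steps, each a Python script; the robot and the scene stay as the last script left them, time stands still between calls to the robot, and variables do not carry over. Pictures are saved under pics/ and viewed, at most 10 in all, crops included, and the job is handed in when it is done.

```bash
mkdir -p pics; ls
python3 - <<'E'
from station import arm, ik, eyes, ticket, finder, monitor
import cv2,numpy as np
for n in ["scene","top"]:
    p=eyes.grab_frame(n); cv2.imwrite(f"pics/{n}0.png",p["img"][:,:,::-1])
    print(n,p["intrinsics"].tolist(),np.round(p["cam_to_world"],4).tolist())
    for l in ["phone","reel","stand","cradle","lamp","torch","reel2"]:
        for r in finder.outline_of(l,p)[:3]: print(l,round(r["confidence"],2),np.round(r["extent"],1),r["mask"].sum())
print(monitor.get_clock(),monitor.get_eef_rot())
E
```

```text
pics
scene [[365.2103359334509, 0.0, 319.7396295341473], [0.0, 365.2103359334509, 203.27830539640536], [0.0, 0.0, 1.0]] [[-0.772, 0.4499, -0.449, 0.8983], [0.6356, 0.5525, -0.5392, 0.4984], [0.0055, -0.7017, -0.7125, 0.7154], [0.0, 0.0, 0.0, 1.0]]
phone 0.61 [426.9 272.   37.5  31.7] 529
phone 0.57 [288.  223.8  62.   42.7] 1262
reel 0.7 [251.4 161.2  14.9  13.7] 162
reel 0.62 [276.9 221.6  19.7  20.2] 327
stand 0.67 [242.7 164.   37.3  30.4] 434
cradle 0.56 [412.6 316.5  91.6  99.7] 4906
lamp 0.92 [451.8 305.4  38.8  33.1] 571
lamp 0.69 [496.8 229.4  57.5  16.8] 598
torch 0.58 [426.5 273.3  35.6  30.2] 506
reel2 0.7 [251.4 161.2  14.9  13.7] 162
reel2 0.62 [276.9 221.6  19.7  20.2] 327
top [[379.25953896245954, 0.0, 317.46485900120297], [0.0, 379.25953896245954, 202.14945975825236], [0.0, 0.0, 1.0]] [[0.0124, -0.9906, 0.1364, 0.3795], [-0.9994, -0.0169, -0.0318, 0.0202], [0.0338, -0.1359, -0.9901, 1.0262], [0.0, 0.0, 0.0, 1.0]]
phone 0.98 [326.4 189.6  34.5  60.7] 1385
reel 0.84 [424.6 209.1  18.9  18.8] 287
reel 0.81 [332.4 178.9  18.8  18.2] 260
stand 0.6 [434.3 207.8  56.2  22.4] 983
cradle 0.95 [181.9 199.9  78.   65.2] 2833
lamp 0.93 [181.9 336.7  36.2  50.8] 613
lamp 0.69 [151.4 206.4  25.8  27.7] 290
lamp 0.2 [434.4 211.2  53.3  23.3] 1026
torch 0.56 [181.6 215.2  26.   26.2] 353
reel2 0.84 [424.6 209.1  18.9  18.8] 287
reel2 0.81 [332.4 178.9  18.8  18.2] 260
0.8 [2.15641763e-01 9.76472540e-01 9.61423297e-05 1.25248893e-05]
```

View pics/top0.png

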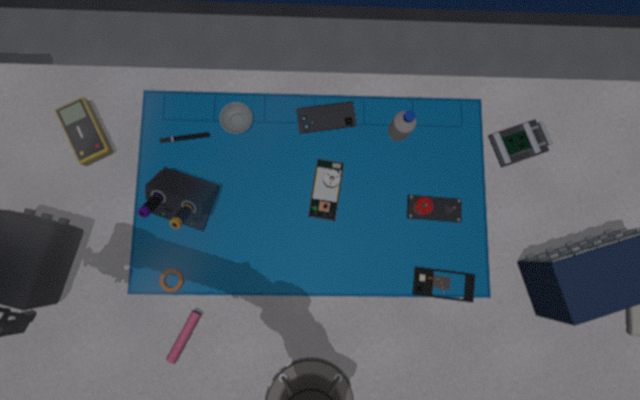

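View pics/scene0.png

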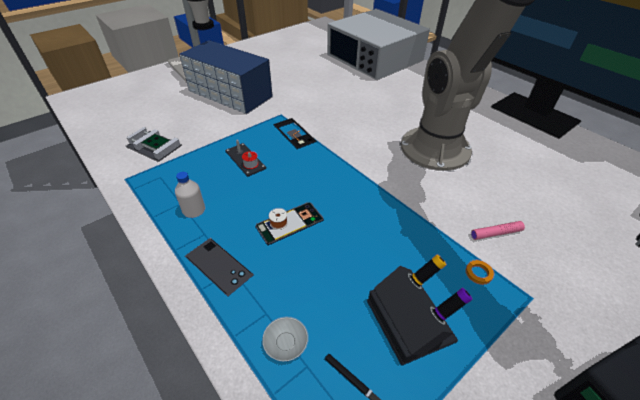

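The top view shows the copper reel at (332,179) on the phone, the green spot at about (314,209), and the red reel at (424,206). The empty spindle is at about (450,209), the violet lamp at (150,205) and the torch at (182,215). The scene view agrees. The pink item is the decoy.

```bash
cat > h.py <<'E'
from station import arm, ik, eyes, ticket, finder, monitor
import cv2,numpy as np
from scipy.spatial.transform import Rotation as R
def ray(p,u,v):
    d=np.linalg.inv(p["intrinsics"])@[u,v,1]; T=np.array(p["cam_to_world"]); return T[:3,3],T[:3,:3]@d
def onz(p,uv,z):
    o,d=ray(p,*uv); return o+d*(z-o[2])/d[2]
def proj(p,X):
    T=np.linalg.inv(p["cam_to_world"]); c=T[:3,:3]@np.asarray(X).T+T[:3,3:4] if np.ndim(X)>1 else T[:3,:3]@X+T[:3,3]
    q=p["intrinsics"]@c; return (q[:2]/q[2]).T
def down(a): # tool down, finger closing axis (y) along heading a
    y=np.array([np.cos(a),np.sin(a),0]); z=np.array([0,0,-1.]); return R.from_matrix(np.c_[np.cross(y,z),y,z]).as_quat()
def shot(n,name): 
    p=eyes.grab_frame(n); cv2.imwrite(f"pics/{name}.png",p["img"][:,:,::-1]); np.savez(f"pics/{name}.npz",**{k:p[k] for k in("img","intrinsics","cam_to_world")}); return p
E
python3 - <<'E'
from h import *
p=eyes.grab_frame("top")
for n,uv,z in [("reel",(332.4,178.9),.035),("red",(424.6,207),.04),("sp",(450,209),.04),("spot",(314,209),.008),("lamptail",(146,210),.13),("tor",(176,222),.13),("tape",(171,280),.01),("bottlebase",(398,130),.06)]: print(n,onz(p,uv,z).round(3))
w=eyes.grab_frame("wrist"); T=np.eye(4);T[:3,:3]=R.from_quat(monitor.get_eef_rot()).as_matrix();T[:3,3]=monitor.get_tool_pos()
print(np.round(np.linalg.inv(T)@w["cam_to_world"],3),w["intrinsics"][0,0])
E
```

```text
reel [ 0.579 -0.051  0.035]
red [ 0.507 -0.295  0.04 ]
sp [ 0.503 -0.363  0.04 ]
spot [ 0.501 -0.003  0.008]
lamptail [0.477 0.393 0.13 ]
tor [0.45  0.322 0.13 ]
tape [0.309 0.366 0.01 ]
bottlebase [ 0.71  -0.223  0.06 ]
[[-0.001 -0.959 -0.284  0.073]
 [ 1.    -0.001 -0.001 -0.001]
 [ 0.    -0.284  0.959  0.03 ]
 [ 0.     0.     0.     1.   ]] 349.58273020816546
```

```bash
cat >> h.py <<'E'
def along(t,flip=1): # tool z = -t (t = lamp axis lens->tail), tool y horizontal
    z=-np.asarray(t)/np.linalg.norm(t); y=flip*np.cross(z,[0,0,1.]); y/=np.linalg.norm(y); return R.from_matrix(np.c_[np.cross(y,z),y,z])
E
python3 - <<'E'
from h import *
t=np.array([-.66,.25,.707]); t/=np.linalg.norm(t); mid=np.array([.463,.357,.1325])
for f in (1,-1):
  for d in (.33,.28,.25,.2):
    o=along(t,f); r=ik(mid+d*t,o.as_quat()); print(f,d,o.as_matrix()[:,0].round(2),None if r is None else np.round(r,2))
for a in (np.pi/2,-np.pi/2):
  for P in ([.579,-.051,.36],[.505,-.33,.36],[.5,0,.3]):
    r=ik(P,down(a)); print(a,P,None if r is None else np.round(r,2))
lt=np.array([.477,.393,.1325]); 
for ang in range(0,180,15):
  t2=t; B=along(t).as_matrix(); o=R.from_matrix(B)*R.from_euler('z',ang,degrees=True)
  print(ang,[None if (r:=ik(lt+(d)*t,(o*R.from_euler('z',k,degrees=True)).as_quat())) is None else np.round(r,2).tolist() for d in(.12,.2) for k in (0,180)])
E
```

```text
1 0.33 [ 0.66 -0.25  0.71] [-0.43  0.42 -1.15  1.97  1.08  1.55  2.38]
1 0.28 [ 0.66 -0.25  0.71] [-0.38  0.49 -1.15  2.    1.16  1.52  2.35]
1 0.25 [ 0.66 -0.25  0.71] [-0.35  0.53 -1.16  2.02  1.22  1.5   2.33]
1 0.2 [ 0.66 -0.25  0.71] [-0.29  0.62 -1.16  2.04  1.33  1.5   2.3 ]
-1 0.33 [-0.66  0.25 -0.71] [-1.59  0.23  0.24  1.99  0.79  1.2  -0.55]
-1 0.28 [-0.66  0.25 -0.71] [-1.54  0.27  0.26  2.03  0.83  1.09 -0.56]
-1 0.25 [-0.66  0.25 -0.71] [-1.51  0.31  0.28  2.05  0.85  1.02 -0.57]
-1 0.2 [-0.66  0.25 -0.71] [-1.46  0.37  0.32  2.07  0.9   0.91 -0.6 ]
1.5707963267948966 [0.579, -0.051, 0.36] [-0.44  0.36  0.58  1.77 -0.22  1.07  1.79]
1.5707963267948966 [0.505, -0.33, 0.36] [-0.28  0.63  1.16  1.73 -0.62  1.2   2.61]
1.5707963267948966 [0.5, 0, 0.3] [-0.51  0.27  0.5   2.01 -0.17  0.89  1.65]
-1.5707963267948966 [0.579, -0.051, 0.36] [-0.66  0.45  0.89  1.78 -0.39  1.11 -1.21]
-1.5707963267948966 [0.505, -0.33, 0.36] [-0.28  0.64  1.17  1.73 -0.63  1.21 -0.52]
-1.5707963267948966 [0.5, 0, 0.3] [-0.8   0.35  0.87  2.02 -0.34  0.92 -1.32]
0 [[-0.24, 0.84, -1.16, 1.96, 1.53,
[... 1491 characters left out ...]
39], [-1.63, 0.64, 0.7, 1.99, 0.69, 0.62, -2.52], [-1.26, 0.41, 0.08, 1.97, 0.95, 1.0, 0.43], [-1.65, 0.48, 0.57, 1.98, 0.75, 0.84, -2.56]]
135 [[-1.27, 0.52, 0.22, 1.98, 1.0, 0.82, 0.14], [-1.63, 0.64, 0.7, 1.99, 0.69, 0.62, -2.77], [-1.32, 0.41, 0.15, 1.98, 0.93, 0.98, 0.19], [-1.65, 0.47, 0.57, 1.98, 0.75, 0.84, -2.83]]
150 [[-1.32, 0.53, 0.28, 1.99, 0.97, 0.8, -0.11], [-1.71, 0.69, 0.83, 1.99, 0.55, 0.56, -2.92], [-1.37, 0.42, 0.21, 1.98, 0.9, 0.96, -0.06], [-2.06, 0.87, 1.26, 1.99, -0.08, 0.62, -2.37]]
165 [[-1.36, 0.54, 0.34, 1.99, 0.95, 0.77, -0.35], [-1.93, 1.03, 1.26, 2.0, -0.4, 0.5, -2.36], [-1.42, 0.42, 0.27, 1.98, 0.88, 0.94, -0.31], [-2.06, 0.87, 1.26, 1.99, -0.08, 0.62, -2.63]]
```

Run:
```python
from h import *
t=np.array([-.66,.25,.707]); t/=np.linalg.norm(t); mid=np.array([.463,.357,.1325])
arm.movep(mid+.33*t,along(t,-1).as_quat()); print(monitor.get_clock())
def look(n,ls):
    p=shot("wrist",n); 
    for l in ls:
        for i,r in enumerate(finder.outline_of(l,p)[:2]): print(n,l,round(r["confidence"],2),np.round(r["extent"],1),r["mask"].sum()); np.save(f"pics/{n}_{l}{i}.npy",r["mask"])
look("wc",["lamp","torch"])
arm.movep([.56,-.04,.38],down(-np.pi/2)); print(monitor.get_clock())
look("wp",["reel","phone"])
arm.movep([.51,-.33,.36],down(-np.pi/2)); print(monitor.get_clock())
look("ws",["reel2","stand"])
a=np.vstack([cv2.resize(cv2.imread(f"pics/{n}.png"),(400,250)) for n in("wc","wp")]); 
b=np.vstack([cv2.imread("pics/ws.png")])
c=np.zeros((500,800,3),np.uint8); c[:,:400]=a; c[:250,400:]=cv2.resize(b,(400,250)); cv2.imwrite("pics/m1.png",c)
```

```text
1.725
wc lamp 0.9 [367.6 166.6  31.7  34.9] 1025
wc lamp 0.2 [  7.5 204.9  15.1  12.9] 133
3.6583
wp reel 0.96 [335.  153.8  52.7  53.8] 2051
wp reel 0.8 [584.2 225.9  73.9  57.3] 2633
wp phone 0.95 [319.9 170.5  97.1 164.8] 10344
4.9417
ws reel2 0.81 [283.9 183.1  58.1  59.1] 2353
ws reel2 0.78 [15.4 97.  30.8 53.9] 1276
ws stand 0.95 [327.8 175.2 162.9  79.1] 8564
```

View pics/m1.png

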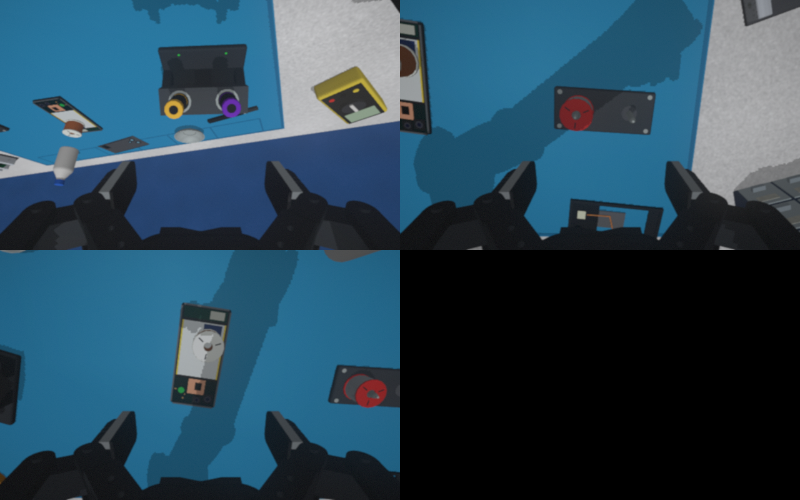

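The phone view wp shows the reel at about (335,154) and the green spot at about (290,224). The stand view ws shows the red reel at (284,180) and the empty spindle at about (368,181). The cradle view wc shows the lamp tail at about (368,167) and the torch tail at about (280,170).

```bash
cat >> h.py <<'E'
from scipy.optimize import minimize
def circ(c,t,r):
    t=np.asarray(t)/np.linalg.norm(t); u=np.cross(t,[.3,.9,.1]); u/=np.linalg.norm(u); v=np.cross(t,u); s=np.linspace(0,2*np.pi,48)
    return np.asarray(c)+r*(np.outer(np.cos(s),u)+np.outer(np.sin(s),v))
def cyl(c,t,r,h): t=np.asarray(t)/np.linalg.norm(t); return np.vstack([circ(c,t,r),circ(np.asarray(c)+h*t,t,r)])
def box(x,y,a,w,l,h): 
    c,s=np.cos(a),np.sin(a); return np.array([[x+c*i-s*j,y+s*i+c*j,k] for i in(-w/2,w/2) for j in (-l/2,l/2) for k in (0,h)])
def fit(p,mask,model,x0,step):
    b=cv2.GaussianBlur(mask.astype(np.float32),(0,0),1)
    def cost(x):
        h=cv2.convexHull(proj(p,model(x)).astype(np.float32)); m=np.zeros(mask.shape,np.uint8)
        cv2.fillConvexPoly(m,np.round(h*16).astype(np.int32),1,shift=4); m=cv2.GaussianBlur(m.astype(np.float32),(0,0),1)
        return np.minimum(m,b).sum()/-np.maximum(m,b).sum()
    s=np.vstack([x0]+[np.add(x0,np.eye(len(x0))[i]*step[i]) for i in range(len(x0))])
    r=minimize(cost,x0,method="Nelder-Mead",options=dict(initial_simplex=s,xatol=1e-5,fatol=1e-6)); return r.x,-r.fun
E
python3 - <<'E'
from h import *
L=lambda n:dict(np.load(f"pics/{n}.npz"))
wp,ws,wc=L("wp"),L("ws"),L("wc")
hsv=lambda p:cv2.cvtColor(p["img"],cv2.COLOR_RGB2HSV)
H=hsv(wp); g=cv2.inRange(H,(45,120,50),(75,255,255)); n,lab,st,ce=cv2.connectedComponentsWithStats(g)
for i in range(1,n):
    if st[i,4]>20: print("green",ce[i].round(1),st[i,4],onz(wp,ce[i],.008).round(4))
x,f=fit(wp,np.load("pics/wp_phone0.npy"),lambda x:box(*x,.076,.164,.008),[.56,-.04,np.pi-.1],[.01,.01,.05]); print("phone",x.round(4),f)
c,s=np.cos(x[2]),np.sin(x[2]); 
for sg in(1,-1): print("spot",(x[:2]+sg*np.array([c*.022-s*.056,s*.022+c*.056])).round(4))
print("reel",*fit(wp,np.load("pics/wp_reel0.npy"),lambda x:cyl([x[0],x[1],.008],[0,0,1],.023,.032),[.579,-.051],[.01,.01]))
print("red",*fit(ws,np.load("pics/ws_reel20.npy"),lambda x:cyl([x[0],x[1],.010],[0,0,1],.023,.032),[.507,-.295],[.01,.01]))
x,f=fit(ws,np.load("pics/ws_stand0.npy"),lambda x:box(*x,.066,.150,.010),[.505,-.33,np.pi],[.01,.01,.05]); print("stand",x,f)
c,s=np.cos(x[2]),np.sin(x[2])
for sg in(1,-1): print("sp",(x[:2]+sg*.038*np.array([-s,c])).round(4), proj(ws,np.array([*(x[:2]+sg*.038*np.array([-s,c])),.055])).round(1),proj(ws,np.array([*(x[:2]+sg*.038*np.array([-s,c])),.01])).round(1))
H=hsv(wc)
for n,m in(("v",cv2.inRange(H,(125,90,40),(150,255,255))),("y",cv2.inRange(H,(12,150,120),(30,255,255)))):
    k,lab,st,ce=cv2.connectedComponentsWithStats(m)
    for i in range(1,k):
        if st[i,4]>60: print(n,ce[i].round(1),st[i])
h=cv2.resize(wc["img"][110:230,230:430],(800,480),interpolation=cv2.INTER_CUBIC); cv2.imwrite("pics/c1.png",h[:,:,::-1])
h=np.hstack([cv2.resize(wp["img"][80:270,260:400],(400,543)),cv2.resize(ws["img"][120:230,310:391],(400,543))]); cv2.imwrite("pics/c2.png",h[:,:,::-1])
E
```

```text
green [289.4 223.5] 103 [ 0.5021 -0.0052  0.008 ]
phone [ 5.1440e-01 -1.8000e-03  3.0868e+00] 0.32046961784362793
spot [ 0.4894 -0.0565]
spot [0.5394 0.0529]
reel [ 0.57993687 -0.04739016] 0.904321014881134
red [ 0.50906253 -0.2945464 ] 0.8993880748748779
stand [ 0.50707454 -0.33246323  3.08104992] 0.7497808933258057
sp [ 0.5048 -0.3704] [372.8 194. ] [366. 181.]
sp [ 0.5094 -0.2945] [279.7 188.4] [285.2 176. ]
v [369.2 171.3] [354 155  32  33 701]
y [570.5 142.5] [ 509  109  109   69 1180]
y [277.8 173.8] [263 160  30  29 514]
```

View pics/c1.png

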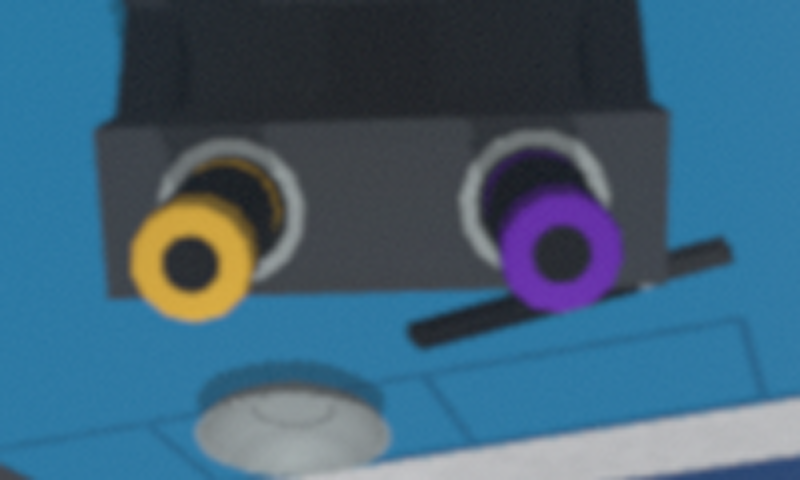

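View pics/c2.png

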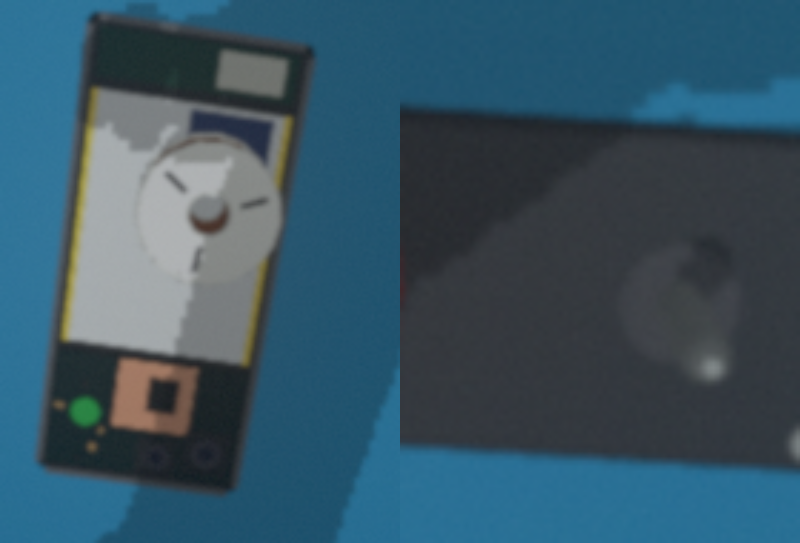

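The c1 crop puts the lamp tail centre at about (370.5,172.2) in wc and the torch tail at about (277.8,174.1). In c2 the reel bore is at about (332.8,154.2) in wp and the spindle tip at about (373.2,194.6) in ws.

Run:
```python
from h import *
L=lambda n:dict(np.load(f"pics/{n}.npz"))
wp,ws,wc=L("wp"),L("ws"),L("wc")
m=np.load("pics/wp_phone0.npy").astype(np.uint8); k=cv2.findNonZero(m); hm=cv2.fillConvexPoly(np.zeros_like(m),cv2.convexHull(k),1)
x,f=fit(wp,hm,lambda x:box(*x,.076,.164,.008),[.565,-.035,np.pi/2+1.4],[.01,.01,.1]);print("phone",x.round(4),f)
c,s=np.cos(x[2]),np.sin(x[2]); 
for sg in(1,-1): print("spot",(x[:2]+sg*np.array([c*.022-s*.056,s*.022+c*.056])).round(4))
print("bore",onz(wp,(332.8,154.2),.04),"tip",onz(ws,(373.2,194.6),.055))
a,b=onz(wc,(370.5,172.25),.1325),onz(wc,(277.8,174.2),.1325); d=a-b; print(a,b,np.linalg.norm(d)); 
h=np.cross([0,0,1],d/np.linalg.norm(d)); print("taildir",h, monitor.get_clock(),monitor.get_gripper_width())
from h import along
t=(h+[0,0,1])/2**.5
for tt in (.07,):
    mth=a-tt*t
    for q,c in((a,"tail"),(mth,"mouth")): print(c,proj(wc,q).round(1))
```

```text
phone [ 0.5544 -0.0351  4.5685] 0.9803792834281921
spot [ 0.6067 -0.0649]
spot [ 0.5021 -0.0053]
bore [ 0.58004587 -0.04842232  0.04      ] tip [ 0.50428284 -0.37074731  0.055     ]
[0.46492366 0.40209002 0.1325    ] [0.43959891 0.32713217 0.1325    ] 0.07912030442700886
taildir [-0.94739083  0.32007908  0.        ] 5.0917 0.08541022494304601
tail [370.5 172.3]
mouth [363.  158.1]
```

Run:
```python
from h import *
rl=np.array([.580,-.048]); sp=np.array([.5045,-.3706])
best=None
for a in (-.06,np.pi-.06):
    r=ik([*rl,.26],down(a)); s=ik([*sp,.26],down(a)); print(a,None if r is None else np.round(r,2),None if s is None else np.round(s,2))
    if r is not None and s is not None and (best is None or max(abs(r[6]),abs(s[6]))<best[0]): best=(max(abs(r[6]),abs(s[6])),a)
a=best[1]; q=down(a); print("a",a)
arm.movep([*rl,.26],q); arm.gripper_to(.075)
print(arm.line_to([*rl,.187],vel=.08,f_stop=10),monitor.get_tool_pos(),monitor.get_wrist_force())
arm.gripper_to(0,f_grip=40); print(monitor.get_gripper_width(),monitor.get_gripper_force(),monitor.get_clock())
arm.line_to([*rl,.29],vel=.12)
arm.movep([*sp,.275],q); arm.wait(.3)
shot("wrist","w_held"); shot("top","t_held")
print(monitor.get_tool_pos(),monitor.get_wrist_force(),monitor.get_gripper_width(),monitor.get_clock())
```

```text
-0.06 [-0.39  0.48  0.52  1.86 -0.3   0.88  0.21] [ 0.22  0.54  0.47  1.75 -0.3   0.92  0.75]
3.081592653589793 [-0.8   0.81  1.2   1.87 -0.85  1.1  -2.46] [-0.18  0.85  1.16  1.76 -0.86  1.14 -1.94]
a -0.06
False [ 0.58035995 -0.04811178  0.1875129 ] [-1.05891067 -0.04162548  0.60212174]
0.04420443749517945 41.99696914292872 7.9833
[ 0.50480725 -0.37013719  0.27506503] [ 0.44488485  0.80813417 -1.85262118] 0.043868331118380344 10.65
```

View pics/w_held.png

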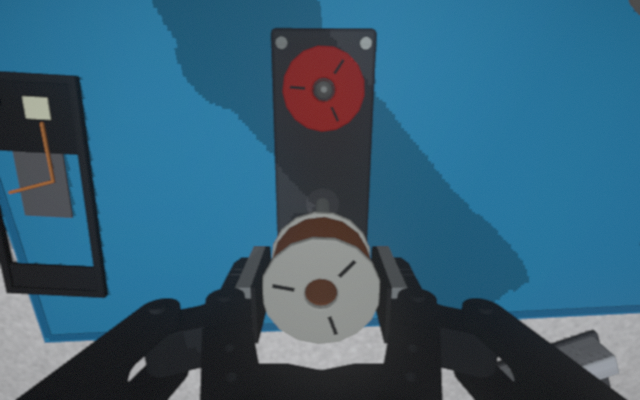

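The wrist view shows the reel held upright with its bore at about (321,293). The red spindle tip is at (323,90).

Run:
```python
from h import *
p=dict(np.load("pics/w_held.npz")); ws=dict(np.load("pics/ws.npz"))
print("bore",onz(p,(321,293),.1275),"redtip",onz(p,(323.5,90),.055))
print("screws",onz(p,(281,43),.01),onz(p,(366,44),.01))
p2=finder; 
x,f=fit(ws,cv2.fillConvexPoly(np.zeros((400,640),np.uint8),cv2.convexHull(cv2.findNonZero(np.load("pics/ws_stand0.npy").astype(np.uint8))),1),lambda x:box(*x,.066,.150,.010),[.507,-.333,3.08],[.01,.01,.05]); print(x,f, x[:2]+.038*np.array([-np.sin(x[2]),np.cos(x[2])]))
```

```text
bore [ 0.50401185 -0.36962898  0.1275    ] redtip [ 0.50973111 -0.29506753  0.055     ]
screws [ 0.48539523 -0.26521564  0.01      ] [ 0.53792777 -0.2688905   0.01      ]
[ 0.50738784 -0.33172075  3.0813894 ] 0.9842532873153687 [ 0.5051015  -0.36965191]
```

Run:
```python
from h import *
c=[.5050,-.3712]
arm.line_to([*c,.245],vel=.06)
s=arm.line_to([*c,.189],vel=.04,f_stop=6)
print(s,monitor.get_tool_pos(),monitor.get_wrist_force(),monitor.get_torque(),monitor.get_clock())
```

```text
True [ 0.50491567 -0.37117953  0.18977861] [0.45025795 1.22491719 6.75747609] [ 0.11111679 -0.06991915 -0.00677204] 12.6083
```

Run:
```python
from h import *
arm.gripper_to(.062); print(monitor.get_gripper_force())
P=monitor.get_tool_pos(); arm.line_to([P[0],P[1],.30],vel=.12); shot("wrist","w_rel")
print(monitor.get_clock())
a=np.array([.4649,.4021,.1325]); t=np.array([-.9474,.3201,1])/2**.5; 
r=ik([.45,0,.42],down(1.25)); arm.move_j(r)
arm.movep(a+.26*t,along(t,-1).as_quat()); arm.wait(.2)
p=shot("wrist","w_pre"); 
m=cv2.inRange(cv2.cvtColor(p["img"],cv2.COLOR_RGB2HSV),(125,90,40),(150,255,255)); k,lab,st,ce=cv2.connectedComponentsWithStats(m)
print([(ce[i].round(1),st[i]) for i in range(1,k) if st[i,4]>60],proj(p,a),monitor.get_clock(),monitor.get_joint_pos())
cv2.imwrite("pics/m2.png",cv2.resize(np.vstack([cv2.imread("pics/w_rel.png"),cv2.imread("pics/w_pre.png")]),(480,600)))
```

```text
0.0
14.0583
[(array([322.7, 170.9]), array([309, 167,  29,  12,  92], dtype=int32)), (array([322.3, 200.4]), array([304, 181,  39,  40, 997], dtype=int32))] [322.66063652 203.46665606] 17.4 [-0.75429036  0.40013062 -0.66738763  1.94950503  1.07626613  1.30990649
 -0.70425515]
```

View pics/m2.png

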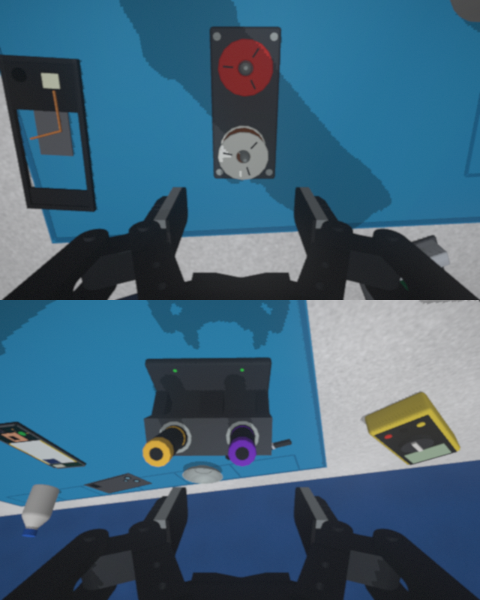

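The reel is seated on the spindle. The violet tail is at about (323,201), within 3 px of the prediction, so I'm going in for the grasp.

Run:
```python
from h import *
a=np.array([.4649,.4021,.1325]); t=np.array([-.9474,.3201,1])/2**.5; o=along(t,-1); q=o.as_quat(); a=a-o.as_matrix()[:,0]*.0015
print(arm.line_to(a+.117*t,q,vel=.1,f_stop=10),monitor.get_wrist_force())
arm.gripper_to(0,f_grip=60); print(monitor.get_gripper_width(),monitor.get_gripper_force(),monitor.get_clock(),monitor.get_wrist_force())
print(arm.line_to(a+.215*t,q,vel=.08,f_stop=25),monitor.get_gripper_width(),monitor.get_wrist_force(),monitor.get_clock())
P=a+.215*t; arm.line_to([P[0],P[1],.40],q,vel=.15)
arm.movep([.44,.15,.42],down(1.25)); 
arm.movep([.502,-.005,.36],down(1.25)); arm.wait(.3)
print(monitor.get_tool_pos(),monitor.get_gripper_width(),monitor.get_clock())
p=shot("wrist","w_l"); s=shot("scene","s_l"); shot("top","t_l")
for n,p in (("w",p),("s",s)):
    r=finder.outline_of("lamp",p)
    for i in r[:3]: print(n,i["confidence"],i["extent"])
    np.save(f"pics/{n}_l_m.npy",r[0]["mask"])
im=s["img"][120:300,200:440]; cv2.imwrite("pics/m3.png",np.vstack([cv2.resize(im,(400,300)),cv2.resize(dict(np.load("pics/w_l.npz"))["img"],(400,250))])[:,:,::-1])
```

```text
False [ 0.30645205 -0.19574457  0.47974349]
0.02560941600992014 58.61837446689606 19.4 [-1.50860173  0.22683384  0.90397817]
False 0.025497386561088756 [ 0.21018662  0.0866894  -1.69851546] 20.775
[ 0.50198846 -0.00375299  0.3604544 ] 0.025980471102079548 23.9333
w 0.63 [320.1, 279.7, 80.9, 176.0]
s 0.9 [497.7, 230.9, 52.8, 17.7]
s 0.75 [312.4, 171.8, 13.9, 46.0]
```

View pics/m3.png

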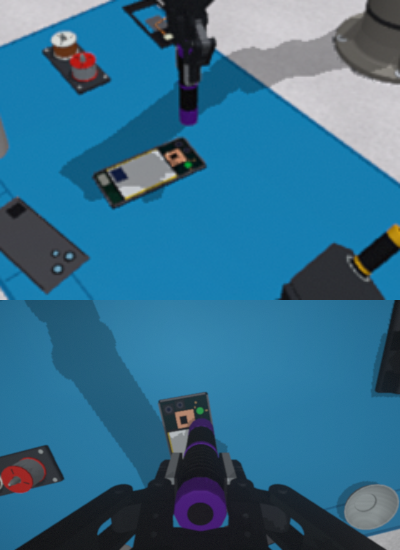

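The lamp is held upright above the spot. I'll overlay the nominal upright model to check tilt and offset.

Run:
```python
from h import *
P=monitor.get_tool_pos(); Rm=R.from_quat(monitor.get_eef_rot()).as_matrix(); z=-Rm[:,2]; print(P,z)
lens=P-.252*z; out=[]
for n,(r0,r1,c0,c1) in (("w_l",(130,390,210,410)),("s_l",(120,200,280,342))):
    p=dict(np.load(f"pics/{n}.npz")); im=p["img"]; S=600/(r1-r0); im=cv2.resize(im[r0:r1,c0:c1],None,fx=S,fy=S,interpolation=cv2.INTER_CUBIC)
    for c in (lens,lens+.135*z): cv2.polylines(im,[np.round((proj(p,circ(c,z,.0135))-[c0,r0]+.5)*S).astype(np.int32)],True,(0,255,255))
    ax=np.round((proj(p,np.array([lens,lens+.135*z]))-[c0,r0]+.5)*S).astype(int); cv2.line(im,tuple(map(int,ax[0])),tuple(map(int,ax[1])),(255,255,0)); 
    q=np.round((proj(p,np.array([.5021,-.0052,.008]))-[c0,r0]+.5)*S).astype(int); cv2.drawMarker(im,tuple(map(int,q)),(255,255,255),0,12)
    print(n,ax.tolist(),q); out.append(im[:600,:400] if im.shape[1]>=400 else np.pad(im,((0,0),(0,400-im.shape[1]),(0,0)))[:600])
h=min(i.shape[0] for i in out); cv2.imwrite("pics/m4.png",np.hstack([i[:h] for i in out])[:,:,::-1])
```

```text
[ 0.5019529  -0.00483663  0.36008583] [-1.22564978e-04 -2.51139327e-05  9.99999992e-01]
w_l [[254, 185], [252, 514]] [254 108]
s_l [[248, 535], [244, 193]] [250 743]
```

View pics/m4.png

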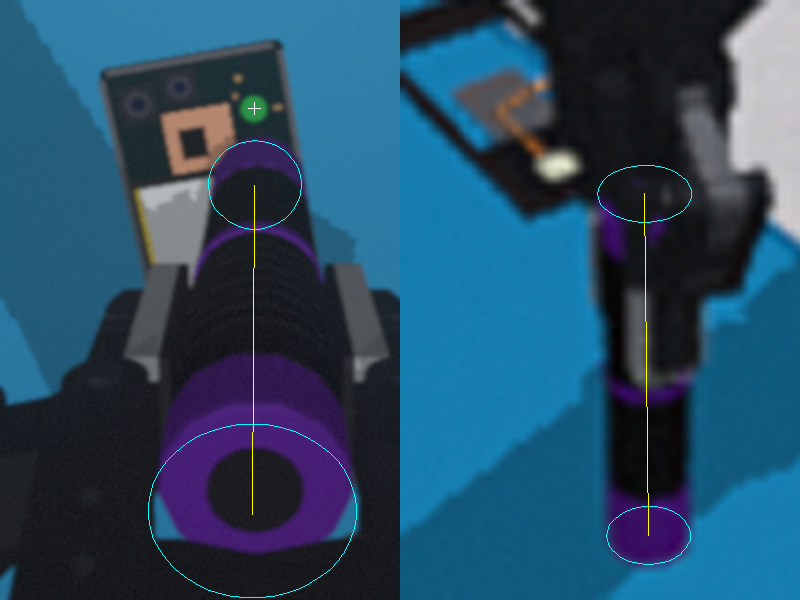

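The model fits the lamp: the lens is centred to about 1 mm and the tilt is about 2°. I'm descending to 30 mm and holding.

Run:
```python
from h import *
print(arm.line_to([.502,-.005,.291],vel=.04,f_stop=8)); arm.wait(4.0)
print(monitor.get_tool_pos(),monitor.get_wrist_force(),monitor.get_gripper_force(),monitor.get_clock())
s=shot("scene","s_f"); shot("wrist","w_f")
cv2.imwrite("pics/m5.png",cv2.resize(s["img"][140:230,240:380],(800,514),interpolation=cv2.INTER_CUBIC)[:,:,::-1])
```

```text
False
[ 0.50199676 -0.00500061  0.2909853 ] [-0.09091312 -0.30344371 -1.4617115 ] 58.875526785850525 30.0583
```

View pics/m5.png

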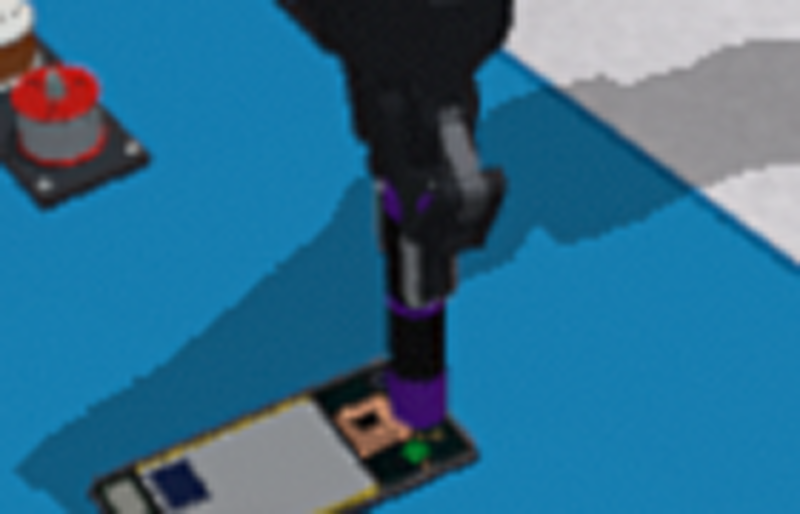

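The lens hangs above the green spot (415,452 in the crop) and clear of the phone, so I'm handing in.

```bash
python3 -c "
from station import ticket; print(ticket.finish_job())"
```

```text
the job is handed in; nothing more can be done
None
```

I handed the job in at about 30 s on the robot's clock: the copper reel is seated and released on the empty spindle, and the lamp is held lens-down about 3 cm over the green spot, steady for 4 s and clear of the phone; no verdict came back.

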